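# Load a vial rack into the analyser's sample bay

## Robot

A 6-joint arm with a two-finger parallel gripper is mounted at the origin on the work surface. World frame = base frame: x ahead of the robot, y to its left, z up, the work surface at z = 0. Lengths are in m, angles in rad, forces in N, time in s.
With the tool pointing down it reaches from about 0.35 to 0.85 m from the base axis. Payload 8.1 kg.
Tool frame: the origin (TCP) lies on the centre line of the jaws, within the pads' length; the fingertips stand 17 mm ahead of it and the grasp point (between the pads) lies 2 mm behind it; z points along the fingers, y is the line along which they close (so a half turn about z gives the same grasp; the last joint's range is limited). The gripper opens to 93 mm and grips with 3 to 60 N. Pads are 15 mm wide; open, the fingers measure 128 mm over their backs; the gripper's body (75 mm by 188 mm) begins 65 mm behind the grasp point.
Start: joints at [-0.085, 0.13, 1.488, -0, 1.523, -0.085], TCP at [0.6, 0, 0.236] pointing down, gripper open.
Joint ranges: [-2.96, 2.96], [-0.89, 2.26], [0.02, 2.5], [-1.34, 4.48], [0, 2.73], [-2.66, 2.66]. Speed limits (rad/s): [2.39, 2.39, 2.79, 3.14, 3.14, 3.14].

## Interface

Orientations are given as a rotation vector (axis times angle).
In Python, from plant import telemetry, viewer, order gives the robot as it stands.
- The arm moves only by the tool send_rows, never from a script. Its argument "plan" is a list that holds one entry, the list of rows, each a list of 5 numbers: the closure, from -1 (fully open) to 1 (shut), then the shift along the world's x, y, z normalised to -1 to 1, where 1 is 0.2 m, then the turn about the world's z normalised to -1 to 1, where 1 is 60 degrees. A call has 1 to 20 rows; each row is the pose to reach, as a shift and turn from the pose commanded when the call began; what a row does not reach only later rows make up. A row lasts 1/12 s, in which the tool goes at most 41.7 mm and 7.16 degrees, less where a joint would pass 70% of its speed; a pose out of reach is approached as far as the arm can. A call with a number of a shift or a turn outside -1 to 1 is refused whole. A call with a gripper value outside its range is refused whole. The fingers move at their own pace and stop on an object; "force" is the grip in N (left out, the last holds). Time passes only in rows, so rows that repeat a pose let the fingers close. It gives the time, the measured TCP pose, the force, the opening and the grip force at its end, in the units of the state.
- telemetry.read_state(): the state, without advancing time (a new reading comes with each control period).
- viewer.read_camera(name): name is "scene" or "side" or "wrist"; returns (picture, depth): 480x640x3 uint8, blue, green, red; 480x640 float32, m along the optical axis (not along the pixel's ray), 0 where there is no reading.
- viewer.calibration(name): a dict with "camera_matrix" (3x3 intrinsics, pixels), "extrinsics" (4x4, takes a point from camera to world coordinates); the wrist camera has in their place "hand_eye" (4x4, takes a point from camera to tool coordinates, whose origin is the TCP and whose axes are the flange's). Camera axes: x right, y up, looking along -z (the intrinsics and any distortion apply to the point x, -y, -z); pixel columns grow to the right and rows downward; lengths in m; the calibration is good to about 2 mm. A picture is of the moment at which its call begins: read the wrist's pose just before it. calibration takes no time and is no camera call.
- order.close_job(): hands the job in; it is judged then, once.
The state is a dict: "t": time; "q": joint angles; "dq": joint speeds; "joint_torque": joint torques, N m; "tool_pos": TCP position; "orientation": TCP orientation; "force": force on the tool from outside, world axes, zero at the start; "wrist_torque": the same for the moment, N m; "opening": finger opening in m; "gripper_force": force on a finger pad.
Only numpy, scipy, OpenCV 4.12 (cv2) and the standard library are available. Lean on these libraries where they do the work, as an engineer would, in place of code of your own. Each camera call takes 0.05 s, during which the arm holds its last target. There are 200 camera calls.

## Task

Load the blue vial rack into the analyser: carry it level to the loading shelf, set it down gently between the guides with its rear end towards the bay and let go, then take it again by the D-shaped handle on its front and slide it into the bay until it is fully home. Finally swing the red-knobbed latch all the way across the front of the rack to lock it in. Don't drop the rack or spill any vial, and don't disturb the other things on the bench.

Things in the scene. Friction and masses are not known exactly. Their poses are not given: they have to be found in the camera images.
- sampler: White bench-top sample analyser, fixed. Origin: bench level, middle of its bay mouth; x points into the bay (the way the rack slides), z up, y sideways. Front part (x 0 to 140, y -120 to 220 mm) 135 mm high, rear housing (x 140 to 370) 235 mm high. In front, x -190 to 0, is the loading shelf.
- bay_mouth (a point): Middle of the bay mouth at bay-floor level, 40 mm above the bench; axes as the analyser's. The bay is 124 mm wide (y -62 to 62), 130 mm deep up to a black back stop and 85 mm high (to 125 mm above the bench), roofed by a 10 mm clear window with a black front edge.
- loading_shelf (a point): Middle of the grey loading shelf's top (x = -95 mm from the mouth), level with the bay floor, 40 mm above the bench; 190 x 190 mm. Two aluminium guides, 14 mm high, 8 mm thick, lead to the mouth: inner faces 62 mm either side of the middle over the last 30 mm before the mouth, flaring to 77 mm at the shelf's outer edge.
- latch (a joint): Swing latch, a steel arm with a red knob. 0 rad: clear, arm pointing 150 degrees from the analyser's x about z (away from the mouth, 30 degrees outward); grows anticlockwise from above; 0.52: parallel to the sliding way; 2.09, its stop: straight across the mouth, rubber pad 3 mm off a fully home rack's front plate. Light friction (1 N at the knob); stays where left.
- latch_knob (a point): On the axis of the latch's red upright knob, 95 mm above the bench. Knob: 16 mm diameter, 70 to 105 mm above the bench, 48 mm from the pivot. The arm below it is 10 mm wide, 60 to 70 mm above the bench.
- latch_pivot (a point): On the latch's upright pivot axis, 95 mm above the bench, at x -14, y 80 mm of the analyser, beside the mouth.
- rack: Blue vial rack, about 0.3 kg, 130 (x) x 120 mm (y), carrying six loose vials. Origin: centre of its underside, z up. x points from its front plate (x = -65 mm, 4 mm thick, 60 mm high) to its rear end (x = 65), which enters the bay first; other walls 26 mm high. Fully home the front plate is flush with the bay mouth: origin 65 mm inside it.
- carry_bar (a point): Centre of the black carrying bar over the rack's middle: 96 mm along the rack's x, 12 mm thick (y), 16 mm high, top 80 mm above the rack's underside (this point 72 mm), on posts at x = -38 and 38. The vials stand 28 mm or more to either side of it; their tops are 50 mm above the rack's underside.
- pull_handle (a point): Middle of the upright bar of the black D-shaped pull handle before the front plate, at x = -114 mm of the rack, 38 mm above its underside. Upright bar: 10 mm along x, 12 mm thick (y), from 12 to 58 mm above the underside; 8 mm high level bars at top and bottom join it to the front plate.
- vial_1: Capped amber glass vial, 22.5 mm diameter, 46 mm high, 20 g, loose in a 24.5 mm square pocket of the rack, 20 mm deep, at x -39.5, y 45.2 mm of the rack. Origin: centre of its underside, 4 mm above the rack's underside.
- vial_2: Capped amber glass vial, 22.5 mm diameter, 46 mm high, 20 g, loose in a 24.5 mm square pocket of the rack, 20 mm deep, at x 0.5, y 45.2 mm of the rack. Origin: centre of its underside, 4 mm above the rack's underside.
- vial_3: Capped amber glass vial, 22.5 mm diameter, 46 mm high, 20 g, loose in a 24.5 mm square pocket of the rack, 20 mm deep, at x 40.5, y 45.2 mm of the rack. Origin: centre of its underside, 4 mm above the rack's underside.
- vial_4: Capped amber glass vial, 22.5 mm diameter, 46 mm high, 20 g, loose in a 24.5 mm square pocket of the rack, 20 mm deep, at x -39.5, y -45.2 mm of the rack. Origin: centre of its underside, 4 mm above the rack's underside.
- vial_5: Capped amber glass vial, 22.5 mm diameter, 46 mm high, 20 g, loose in a 24.5 mm square pocket of the rack, 20 mm deep, at x 0.5, y -45.2 mm of the rack. Origin: centre of its underside, 4 mm above the rack's underside.
- vial_6: Capped amber glass vial, 22.5 mm diameter, 46 mm high, 20 g, loose in a 24.5 mm square pocket of the rack, 20 mm deep, at x 40.5, y -45.2 mm of the rack. Origin: centre of its underside, 4 mm above the rack's underside.
- wash_bottle: Green wash bottle with a bent spout, 74 mm diameter, 228 mm high; bystander. Origin: centre of its underside.
- media_bottle: Clear glass bottle with blue cap, 70 mm diameter, 140 mm high; bystander. Origin: centre of its underside.
- reagent_carton: Cardboard carton of small bottles, 110 x 130 mm, 100 mm high; bystander. Origin: centre of its underside.
- petri_dishes: Stack of three petri dishes, 90 mm diameter, 44 mm high; bystander. Origin: centre of its underside.
- tin: Blue tin with a red lid, 64 mm diameter, 75 mm high; bystander. Origin: centre of its underside.
- beaker: Glass beaker, 72 mm diameter, 85 mm high; bystander. Origin: centre of its underside.
- marker: White marker pen with blue cap, lying, 130 mm long (x), 17 mm thick; bystander. Origin: centre of its underside.

How it is judged:
By the outcome, as a careful person would: the job done as asked, in the order asked, and still so for the second after the job is handed in, with the robot touching nothing.
It also fails if it takes over 66 s, if anything falls off the work surface, if the arm or the gripper's body presses on something with over 40 N, if the wrist force passes 120 N, or if a joint passes its speed limit or range.

## Working session

There is one attempt and no reset: what is moved stays moved. The work goes in short steps, Python scripts to look and compute and a tool call to move; the robot and the scene stay as the last step left them, time stands still between calls to the robot, and variables do not carry over. Pictures are saved under pics/ and viewed, at most 10 in all, crops included, and the job is handed in when it is done.

Besides the shell and the picture viewer there is one more tool, called after "Emit:" as name([rows], argument=value, ...), one row to a line, values as JSON. send_rows: Moves the arm, as the interface text tells. Scaled input: -1 to 1 covers 0.2 m each way for a shift and 60 degrees each way for a turn. Its arguments: {"type":"object","properties":{"plan":{"type":"array"},"force":{"type":"number"}},"required":["plan"]}

```bash
mkdir -p pics; ls; cat > h.py <<'E'
import numpy as np, cv2
from plant import telemetry, viewer, order
from scipy.spatial.transform import Rotation as R
def cam(name):
    s=telemetry.read_state(); im,d=viewer.read_camera(name); c=viewer.calibration(name)
    if 'extrinsics' in c: T=np.array(c['extrinsics'])
    else:
        W=np.eye(4); W[:3,:3]=R.from_rotvec(s['orientation']).as_matrix(); W[:3,3]=s['tool_pos']; T=W@np.array(c['hand_eye'])
    return im,d,np.array(c['camera_matrix']),T
def cloud(d,K,T):
    v,u=np.mgrid[:480,:640]; p=np.stack([(u-K[0,2])/K[0,0]*d,-(v-K[1,2])/K[1,1]*d,-d],-1)
    return p@T[:3,:3].T+T[:3,3]
E
python3 - <<'E'
from h import *
for n in ('scene','side'):
    im,d,K,T=cam(n); cv2.imwrite(f'pics/{n}.png',im); np.savez(f'{n}.npz',im=im,d=d,K=K,T=T); print(n,T.round(3),K, viewer.calibration(n).keys())
s=telemetry.read_state();print(s)
E
```

```text
pics
scene [[-0.023 -0.748  0.663  1.297]
 [ 1.    -0.009  0.024  0.24 ]
 [-0.012  0.664  0.748  0.897]
 [ 0.     0.     0.     1.   ]] [[491.72811824   0.         320.90889512]
 [  0.         491.72811824 244.62199988]
 [  0.           0.           1.        ]] dict_keys(['camera_matrix', 'extrinsics'])
side [[-0.961  0.194 -0.195  0.391]
 [-0.275 -0.662  0.697  0.85 ]
 [ 0.006  0.724  0.69   0.721]
 [ 0.     0.     0.     1.   ]] [[466.29094826   0.         329.60295428]
 [  0.         466.29094826 236.35809418]
 [  0.           0.           1.        ]] dict_keys(['camera_matrix', 'extrinsics'])
{'t': 0.1, 'q': array([-8.54329099e-02,  1.31069210e-01,  1.48920433e+00,  2.22667648e-05,
        1.52300710e+00, -8.53891089e-02]), 'dq': array([-0.00020901, -0.00176235, -0.00157516,  0.00052062, -0.0023808 ,
       -0.00046884]), 'joint_torque': array([ 2.89806376e-03, -5.61339462e+01, -4.93095982e+01,  7.72326719e-02,
        2.89617141e-02, -2.83941080e-05]), 'tool_pos': array([5.99498079e-01, 5.36279710e-05, 2.34683504e-01]), 'orientation': array([-2.22056794e+00, -2.22046827e+00,  1.68068232e-03]), 'force': array([ 0.60865633, -1.1639985 ,  0.40902586]), 'wrist_torque': array([-0.01576294,  0.05079536,  0.02403446]), 'gripper_force': 0.0, 'opening': 0.09291944721436245}
```

View pics/scene.png

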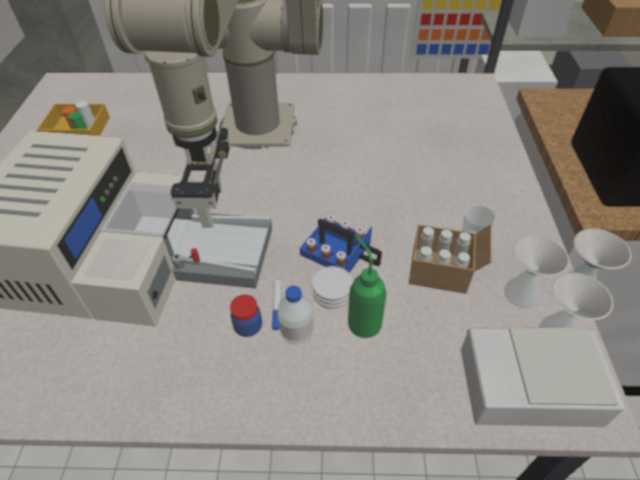

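View pics/side.png

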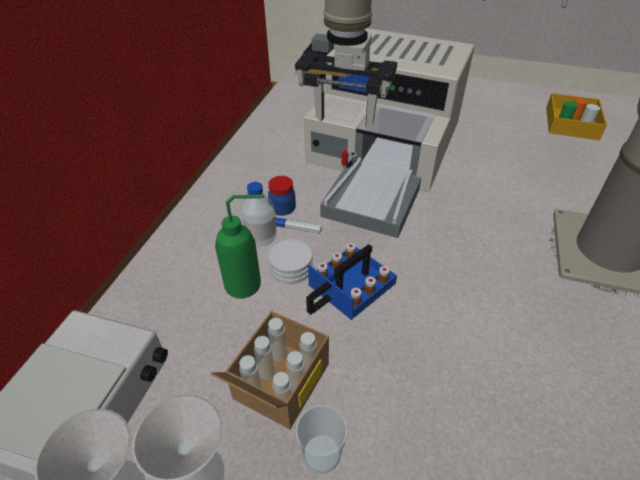

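The scene view shows the rack around (338,243), with its handle at about (372,255). The shelf is around (220,248), opening towards +y, and the latch knob is at (195,255). The wash bottle spout at (365,245) is close to the handle. In the side view the carry bar is at (353,262), the handle at (318,297) and the knob at (346,158).

```bash
python3 - <<'E'
from h import *
for n in ('scene','side'):
    z=np.load(n+'.npz'); im,d,K,T=[z[k] for k in('im','d','K','T')]
    P=cloud(d,K,T); hsv=cv2.cvtColor(im,cv2.COLOR_BGR2HSV); ok=d>0
    H,S,V=[hsv[...,i].astype(int) for i in range(3)]
    roi=np.zeros((480,640),bool)
    if n=='scene': roi[205:275,295:385]=1
    else: roi[240:315,300:400]=1
    blk=roi&ok&(V<60)&(S<140)
    p=P[blk]; 
    bar=p[(p[:,2]>.068)&(p[:,2]<.09)]; hd=p[(p[:,2]<.064)&(p[:,2]>.005)]
    print(n,'bar',len(bar),bar.mean(0).round(4),bar.min(0).round(3),bar.max(0).round(3))
    if len(bar)>5:
        print(cv2.minAreaRect(bar[:,:2].astype(np.float32)*1000), cv2.fitLine(bar[:,:2].astype(np.float32),cv2.DIST_HUBER,0,.01,.01).ravel())
    blue=roi&ok&(H>105)&(H<128)&(S>150)&(V>50)
    q=P[blue]; q=q[(q[:,2]<.065)&(q[:,2]>.003)]
    print('blue',len(q),cv2.minAreaRect(q[:,:2].astype(np.float32)*1000),q.min(0).round(3),q.max(0).round(3))
    red=ok&((H<6)|(H>174))&(S>170)&(V>80)
    r=np.zeros_like(roi)
    if n=='scene': r[240:270,180:205]=1
    else: r[145:170,335:355]=1
    q=P[red&r]; q=q[(q[:,2]>.06)&(q[:,2]<.12)]; print('knob',len(q),np.median(q,0).round(4),q.min(0).round(3),q.max(0).round(3))
    # handle: black beyond
    print('hd',[ (int(a[0]*1000),int(a[1]*1000),int(a[2]*1000)) for a in hd[::max(1,len(hd)//40)]])
    # shelf top points z~0.04
    m=ok&(abs(P[...,2]-.04)<.004)&(P[...,0]>.4)&(P[...,0]<.85)&(P[...,1]<.15)&(P[...,1]>-.35)
    q=P[m]; print('shelf',len(q),q.min(0),q.max(0),cv2.minAreaRect(q[:,:2].astype(np.float32)*1000))
a=cv2.resize(cv2.imread('pics/scene.png')[175:325,60:280],None,fx=3.6,fy=3.6,interpolation=cv2.INTER_CUBIC)
cv2.imwrite('pics/c1.png',a)
b=cv2.resize(cv2.imread('pics/side.png')[95:240,295:465],None,fx=4,fy=4,interpolation=cv2.INTER_CUBIC)
cv2.imwrite('pics/c2.png',b)
E
```

```text
scene bar 196 [0.5197 0.2475 0.0754] [0.493 0.207 0.068] [0.543 0.286 0.082]
((517.5185546875, 246.57679748535156), (89.025634765625, 13.347084999084473), 61.79474639892578) [0.48984966 0.8718069  0.5215705  0.24970415]
blue 469 ((519.5474243164062, 242.71469116210938), (129.5048828125, 109.79713439941406), 60.66862869262695) [0.464 0.167 0.003] [0.599 0.325 0.061]
knob 4 [ 0.615  -0.0581  0.104 ] [ 0.612 -0.059  0.102] [ 0.617 -0.057  0.106]
hd [(499, 209, 63), (500, 211, 58), (498, 211, 53), (500, 211, 51), (501, 214, 49), (496, 216, 40), (500, 209, 37), (500, 211, 33), (498, 216, 28), (500, 213, 23), (495, 216, 14), (499, 213, 15), (535, 281, 56), (539, 279, 56), (539, 277, 53), (536, 279, 47), (535, 282, 41), (540, 275, 40), (537, 275, 33), (540, 277, 34), (540, 277, 30), (561, 333, 55), (565, 328, 55), (537, 275, 18), (568, 332, 56), (539, 275, 17), (572, 339, 57), (573, 339, 55), (577, 343, 56), (578, 343, 54), (552, 312, 19), (555, 308, 19), (553, 320, 16), (557, 312, 17), (577, 344, 41), (561, 321, 19), (563, 319, 18), (577, 343, 35), (576, 341, 30), (575, 339, 26), (572, 337
[... 821 characters left out ...]
2), (530, 286, 60), (534, 283, 49), (549, 299, 57), (529, 285, 45), (530, 284, 40), (530, 285, 38), (530, 283, 34), (528, 282, 30), (560, 321, 58), (558, 323, 59), (555, 325, 59), (553, 326, 57), (569, 336, 58), (565, 337, 58), (563, 341, 60), (567, 343, 59), (573, 346, 57), (547, 308, 21), (552, 311, 19), (556, 315, 20), (564, 345, 51), (571, 349, 50), (546, 316, 19), (558, 324, 22), (566, 329, 21), (569, 350, 43), (574, 346, 34), (553, 326, 17), (554, 329, 17), (574, 346, 25), (567, 350, 29), (560, 341, 18)]
shelf 4959 [ 0.40005072 -0.25074839  0.03603129] [0.7555771  0.09203875 0.04399933] ((572.6981201171875, -74.89825439453125), (360.4615478515625, 336.8364562988281), 84.87869262695312)
```

View pics/c1.png

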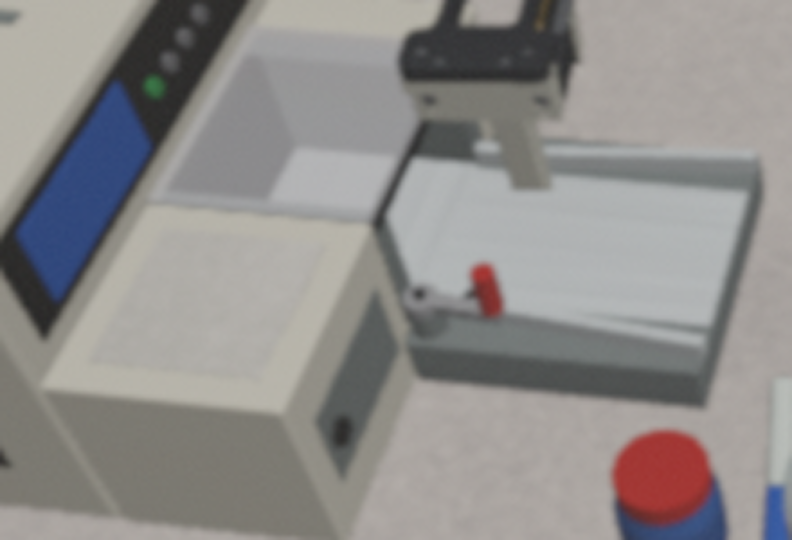

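View pics/c2.png

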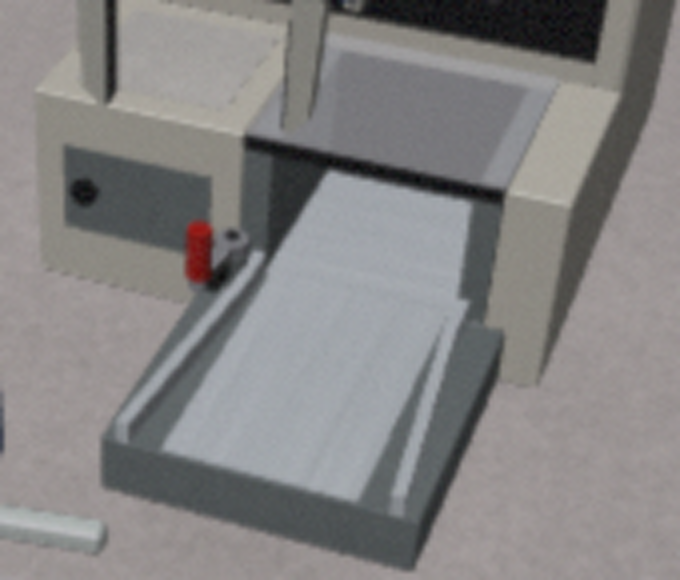

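The crops show the bay mouth, both guides and the latch: knob at crop 1 (487,290), pivot at (420,295). In crop 2 the shelf's outer top corners are at (103,440) and (418,515), and the block's top corners at (38,92) and (567,204). Next I'll fit the analyser pose.

```bash
python3 - <<'E'
from h import *
from scipy.optimize import least_squares
z={n:np.load(n+'.npz') for n in('scene','side')}
def proj(n,p):
    T=np.linalg.inv(z[n]['T']);K=z[n]['K'];c=T[:3,:3]@p+T[:3,3]
    return np.array([K[0,2]+K[0,0]*c[0]/-c[2],K[1,2]-K[1,1]*c[1]/-c[2]])
S=lambda u,v:(295+u/4-.375,95+v/4-.375)
C=lambda u,v:(60+u/3.6-.36,175+v/3.6-.36)
ob=[('side',(-190,95,40),S(103,440)),('side',(-190,-95,40),S(418,515)),('side',(-190,95,0),S(104,488)),('side',(-190,-95,0),S(414,568)),
('side',(0,220,135),S(38,92)),('side',(0,-120,135),S(567,204)),('side',(0,-120,0),S(540,382)),('side',(0,220,0),S(45,268)),
('scene',(0,220,135),C(283,413)),('scene',(140,220,135),C(40,388)),('scene',(-190,95,0),C(705,405)),('scene',(0,220,0),C(350,538)),('scene',(-190,-95,40),C(760,160))]
f=lambda q:np.concatenate([proj(n,np.array([q[0]+m[0]/1e3*np.cos(q[2])-m[1]/1e3*np.sin(q[2]),q[1]+m[0]/1e3*np.sin(q[2])+m[1]/1e3*np.cos(q[2]),m[2]/1e3]))-np.array(px) for n,m,px in ob])
r=least_squares(f,[.53,-.13,-1.6],loss='soft_l1');q=r.x
print(q.round(4),np.degrees(q[2]));print(f(q).reshape(-1,2).round(1).tolist())
c,s=np.cos(q[2]),np.sin(q[2])
W=lambda x,y:(q[:2]+np.array([[c,-s],[s,c]])@[x/1e3,y/1e3]).round(4)
print('pivot',W(-14,80),'knob0',W(-55.6,104),'shelf',W(-95,0),'mouth',W(0,0))
# depth in analyser frame
for n in z:
    P=cloud(z[n]['d'],z[n]['K'],z[n]['T']);A=P[z[n]['d']>0]
    L=np.c_[(A[:,:2]-q[:2])@np.array([[c,-s],[s,c]]),A[:,2]]*1000
    def pr(t,m,ax):
        v=L[m][:,ax]; print(n,t,len(v),np.percentile(v,[10,50,90]).round(1) if len(v) else '')
    pr('front x',(abs(L[:,0])<15)&(L[:,1]>100)&(L[:,1]<210)&(L[:,2]>20)&(L[:,2]<120),0)
    pr('side y',(abs(L[:,1]-220)<15)&(L[:,0]>10)&(L[:,0]<130)&(L[:,2]>20)&(L[:,2]<120),1)
    pr('shelf z',(abs(L[:,2]-40)<10)&(L[:,0]>-170)&(L[:,0]<-50)&(abs(L[:,1])<50),2)
    pr('bayback x',(abs(L[:,0]-130)<15)&(abs(L[:,1])<50)&(L[:,2]>55)&(L[:,2]<110),0)
    pr('top z',(abs(L[:,2]-135)<10)&(L[:,0]>20)&(L[:,0]<110)&(L[:,1]>80)&(L[:,1]<200),2)
    for h in (1,):
        pr('shelf end x',(abs(L[:,0]+190)<10)&(abs(L[:,1])<85)&(L[:,2]>8)&(L[:,2]<32),0)
        pr('shelf side y',(abs(L[:,1]-95)<10)&(L[:,0]>-180)&(L[:,0]<-30)&(L[:,2]>8)&(L[:,2]<32),1)
    g=(L[:,2]>49)&(L[:,2]<58)&(L[:,0]<-40)&(L[:,0]>-185)
    for sg in(1,-1):
        for x0 in (-170,-130,-90,-50):
            m=g&(L[:,1]*sg>55)&(L[:,1]*sg<95)&(abs(L[:,0]-x0)<20); v=L[m][:,1]
            print(n,'guide',sg,x0,len(v),np.percentile(v,[5,50,95]).round(1) if len(v) else '',' exp %.1f'%(sg*(62+15*max(0,(-x0-30)/160)+4)))
    # bystanders
    hsv=cv2.cvtColor(z[n]['im'],cv2.COLOR_BGR2HSV)
    for t,a,b in(('green',(50,120,40),(75,255,255)),):
        m=(cv2.inRange(hsv,a,b)>0)&(z[n]['d']>0); p=P[m]; p=p[(p[:,0]>.4)&(p[:,2]>.02)]
        for zl,zh in((.02,.12),(.12,.19),(.19,.26)):
            k=p[(p[:,2]>zl)&(p[:,2]<zh)]; 
            if len(k):print(t,zl,k.min(0).round(3),k.max(0).round(3))
E
```

```text
[ 0.5203 -0.1136 -1.6719] -95.79317469989572
[[-0.3, -0.3], [1.7, 2.0], [-0.4, 0.8], [0.7, 2.1], [-1.3, -0.3], [1.9, 0.3], [-0.4, 2.2], [-1.4, 1.0], [-0.6, -0.6], [-1.7, -0.3], [0.1, 0.8], [-0.8, 2.4], [-0.6, -2.8]]
pivot [ 0.6013 -0.1077] knob0 [ 0.6294 -0.0687] shelf [ 0.5299 -0.019 ] mouth [ 0.5203 -0.1136]
scene front x 1041 [-1.3  0.1  1.5]
scene side y 1465 [217.8 219.1 220.4]
scene shelf z 1598 [36.9 38.9 40.9]
scene bayback x 0 
scene top z 1941 [132.3 134.1 135.9]
scene shelf end x 160 [-191.6 -190.6 -189.9]
scene shelf side y 410 [94.2 95.7 97.5]
scene guide 1 -170 62 [76.4 82.3 86.7]  exp 79.1
scene guide 1 -130 66 [73.2 77.8 82.7]  exp 75.4
scene guide 1 -90 66 [68.  73.4 78.6]  exp 71.6
scene guide 1 -50 12 [66.6 71.9 75.1]  exp 67.9
scene guide -1 -170 50 [-81.2 -75.  -71.1]  exp -79.1
scene guide -1 -130 54 [-79.2 -72.5 -67.4]  exp -75.4
scene guide -1 -90 49 [-74.2 -68.8 -64.7]  exp -71.6
scene guide -1 -50 28 [-72.1 -66.7 -61.4]  exp -67.9
green 0.02 [0.743 0.304 0.02 ] [0.763 0.339 0.12 ]
green 0.12 [ 0.539 -0.252  0.12 ] [0.76  0.339 0.19 ]
green 0.19 [0.68  0.286 0.214] [0.727 0.309 0.229]
side front x 1245 [-2.9 -0.2  2.4]
side side y 0 
side shelf z 1362 [39.9 41.5 43.2]
side bayback x 0 
side top z 750 [135.3 136.9 138.3]
side shelf end x 573 [-192.7 -190.7 -189. ]
side shelf side y 0 
side guide 1 -170 50 [75.2 79.1 84.4]  exp 79.1
side guide 1 -130 52 [72.  75.  80.8]  exp 75.4
side guide 1 -90 47 [67.8 71.  76.3]  exp 71.6
side guide 1 -50 34 [64.4 67.3 73.4]  exp 67.9
side guide -1 -170 42 [-80.7 -76.7 -72.8]  exp -79.1
side guide -1 -130 41 [-77.7 -74.1 -69.9]  exp -75.4
side guide -1 -90 39 [-74.6 -70.2 -66.6]  exp -71.6
side guide -1 -50 30 [-71.6 -67.3 -63.1]  exp -67.9
green 0.02 [0.687 0.301 0.02 ] [0.747 0.347 0.12 ]
green 0.12 [ 0.533 -0.256  0.12 ] [0.751 0.346 0.189]
green 0.19 [ 0.537 -0.253  0.19 ] [0.725 0.312 0.23 ]
```

```bash
python3 - <<'E'
from h import *
im,d,K,T=cam('wrist'); np.savez('w0.npz',im=im,d=d,K=K,T=T); cv2.imwrite('pics/w0.png',im); print(T.round(3),K)
E
```

```text
[[ 1.     0.    -0.001  0.6  ]
 [-0.     0.969  0.247  0.068]
 [ 0.001 -0.247  0.969  0.384]
 [ 0.     0.     0.     1.   ]] [[382.14774794   0.         321.96621212]
 [  0.         382.14774794 239.54355232]
 [  0.           0.           1.        ]]
```

View pics/w0.png

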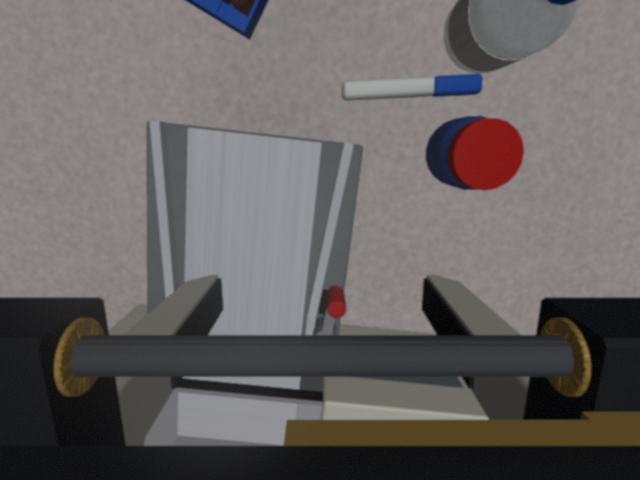

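Emit:
send_rows([
  [[-1,-0.1,0.2,0,-0.1],[-1,-0.2,0.4,0,-0.2],[-1,-0.3,0.6,0,-0.3],[-1,-0.4,0.8,0,-0.4],[-1,-0.42,0.98,0,-0.49],[-1,-0.42,0.98,0,-0.49]],
])

```text
t: 0.65
tool_pos: [0.5137, 0.2014, 0.2356]
orientation: [-2.713, -1.579, -0.001]
force: [-0.3, -0.0, -0.5]
opening: 0.093
gripper_force: 0.0
```

Emit:
send_rows([
  [[-1,0,0.14,0,0],[-1,0,0.25,0,0],[-1,0,0.25,0,0],[-1,0,0.25,0,0]],
])

```text
t: 0.98
tool_pos: [0.5157, 0.2465, 0.2351]
orientation: [2.71, 1.589, -0.002]
force: [0.1, -0.5, -0.3]
opening: 0.0931
gripper_force: 0.0
```

```bash
python3 - <<'E'
from h import *
print(telemetry.read_state()['tool_pos'])
im,d,K,T=cam('wrist'); np.savez('w1.npz',im=im,d=d,K=K,T=T); cv2.imwrite('pics/w1.png',im)
E
```

```text
[0.515725   0.24651248 0.23514066]
```

View pics/w1.png

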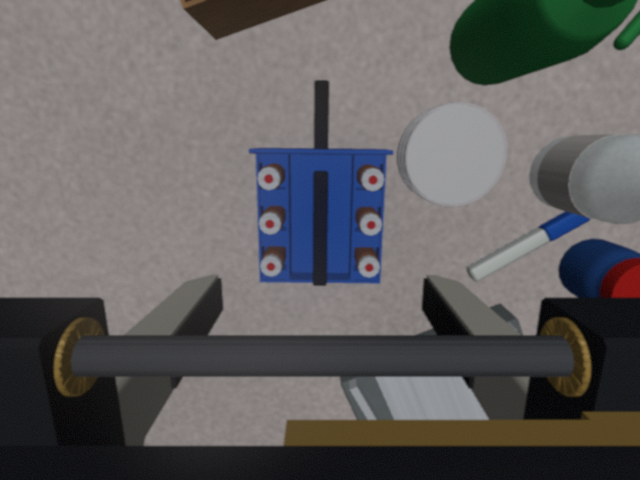

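Wrist view w0 shows the shelf's outer corners at (147,122) and (362,146) and the knob at (337,302). In w1 the rack is square to the gripper: bar at column 320 (rows 172-285), handle at (321,85).

```bash
python3 - <<'E'
from h import *
def ray(w,u,v,h):
    K,T=w['K'],w['T']; dd=T[:3,:3]@np.array([(u-K[0,2])/K[0,0],-(v-K[1,2])/K[1,1],-1]); o=T[:3,3]; return (o+dd*(h-o[2])/dd[2])*1000
w=np.load('w1.npz'); print(w['T'].round(4))
g=cv2.cvtColor(w['im'],cv2.COLOR_BGR2HSV)
def cen(v,a=305,b=340):
    r=g[v,a:b,2].astype(float); m=r<55; return a+np.where(m)[0].mean(),m.sum()
for v,h in((90,.058),(110,.058),(130,.058),(180,.08),(200,.08),(240,.08),(275,.08)):
    u,n=cen(v); print(v,u,n,ray(w,u,v,h).round(1))
print('bar ends',ray(w,320.5,172,.08).round(1),'handle end',ray(w,321,81,.058).round(1), 'plate', ray(w,250,150,.06).round(1),ray(w,391,150,.06).round(1),'rear',ray(w,260,282,.026).round(1),ray(w,380,282,.026).round(1))
w=np.load('w0.npz'); P=cloud(w['d'],w['K'],w['T'])*1000
q=np.array([520.3,-113.6,-1.6719]);c,s=np.cos(q[2]),np.sin(q[2])
L=np.concatenate([(P[...,:2]-q[:2])@np.array([[c,-s],[s,c]]),P[...,2:]],-1)
toL=lambda p:np.array([(p[:2]-q[:2])@np.array([c,s]),(p[:2]-q[:2])@np.array([-s,c])]).round(1)
m0=(w['d']>0)&(abs(L[...,0]+110)<70)&(abs(L[...,1])<50)&(abs(L[...,2]-40)<10);print('shelfz',np.median(L[m0][:,2]))
hs=np.median(L[m0][:,2])-40
hsv=cv2.cvtColor(w['im'],cv2.COLOR_BGR2HSV)
for v in (130,150,180,210,240,270):
    print(v,'V',hsv[v,140:176,2].tolist(),hsv[v,310:365,2].tolist())
print('corners',toL(ray(w,147,122,.04)),toL(ray(w,362,146,.04)))
for k in((337,292,.105),): print('knob',ray(w,*k).round(1),toL(ray(w,*k)))
E
```

```text
[[ 0.8726  0.4738  0.1192  0.5496]
 [-0.4885  0.8454  0.2159  0.3057]
 [ 0.0015 -0.2466  0.9691  0.3847]
 [ 0.      0.      0.      1.    ]]
90 321.5 12 [569.6 341.1  58. ]
110 321.5 12 [562.1 327.8  58. ]
130 320.5 12 [553.8 314.6  58. ]
180 320.0 13 [534.5 281.   80. ]
200 320.0 13 [526.7 267.1  80. ]
240 319.5 12 [510.2 238.5  80. ]
275 319.5 12 [495.3 212.   80. ]
bar ends [537.9 286.3  80. ] handle end [572.5 347.2  58. ] plate [495.1 329.2  60. ] [596.9 272.2  60. ] rear [430.3 217.9  26. ] [534.6 159.4  26. ]
shelfz 40.75035216166634
130 V [144, 143, 141, 142, 140, 132, 116, 92, 89, 102, 126, 143, 148, 148, 150, 148, 148, 149, 145, 132, 106, 88, 84, 84, 83, 84, 88, 87, 89, 88, 90, 89, 88, 89, 88, 89] [130, 131, 131, 133, 133, 132, 131, 131, 130, 130, 128, 131, 129, 131, 131, 132, 130, 131, 130, 132, 134, 136, 137, 139, 137, 140, 137, 137, 136, 138, 137, 137, 137, 136, 136, 136, 136, 135, 136, 137, 136, 135, 137, 139, 138, 140, 139, 138, 134, 134, 134, 133, 137, 137, 138]
150 V [142, 143, 143, 143, 144, 135, 116, 93, 88, 88, 92, 107, 127, 143, 148, 148, 147, 147, 149, 148, 143,
[... 1362 characters left out ...]
 91, 98, 119, 140, 147, 148, 148, 148, 149, 148, 143, 126, 106, 94, 92, 91, 93, 93, 92, 92, 92, 93, 92, 91, 90, 90, 89, 88, 86, 94, 115, 129, 134, 136, 134, 136, 134, 135, 134, 135, 136, 136, 137, 139]
270 V [142, 143, 143, 142, 145, 137, 120, 98, 86, 88, 87, 89, 89, 89, 89, 88, 90, 90, 89, 88, 88, 91, 104, 127, 143, 149, 149, 151, 149, 149, 144, 131, 107, 89, 84, 84] [94, 94, 97, 95, 94, 96, 104, 127, 144, 150, 149, 150, 149, 149, 147, 135, 115, 100, 93, 93, 92, 92, 92, 93, 90, 90, 91, 90, 90, 90, 92, 91, 92, 90, 88, 87, 97, 119, 133, 138, 140, 140, 140, 140, 141, 142, 140, 138, 137, 136, 136, 138, 135, 138, 138]
corners [-190.2  -90.3] [-189.    96.6]
knob [612.2 -45.6 105. ] [-77.   84.5]
```

Emit:
send_rows([
  [[0.44,-0.005,-0.005,0,0],[0.44,-0.005,-0.005,-0.1,0],[0.44,-0.005,-0.005,-0.25,0],[0.44,-0.005,-0.005,-0.4,0],[0.44,-0.005,-0.005,-0.5,0],[0.44,-0.005,-0.005,-0.6,0],[0.44,-0.005,-0.005,-0.7,0],[0.44,-0.005,-0.005,-0.76,0],[0.44,-0.005,-0.005,-0.79,0],[0.44,-0.005,-0.005,-0.815,0],[0.44,-0.005,-0.005,-0.815,0]],
], force=25)

```text
t: 1.95
tool_pos: [0.515, 0.2446, 0.0724]
orientation: [-2.713, -1.584, 0.001]
force: [-1.2, -0.9, 0.3]
opening: 0.0273
gripper_force: 0.0
```

Emit:
send_rows([
  [[0.6,0,0,0,0],[0.7,0,0,0,0],[0.75,0,0,0,0],[0.8,0,0,0,0],[1,0,0,0,0],[1,0,0,0,0],[1,0,0,0,0],[1,0,0,0,0]],
], force=25)

```text
t: 2.62
tool_pos: [0.5153, 0.2456, 0.0738]
orientation: [-2.712, -1.585, -0.002]
force: [-4.1, 1.3, 6.2]
opening: 0.0121
gripper_force: 25.0
```

```bash
python3 - <<'E'
from h import *
print(telemetry.read_state())
def ray(w,u,v,h):
    K,T=w['K'],w['T']; dd=T[:3,:3]@np.array([(u-K[0,2])/K[0,0],-(v-K[1,2])/K[1,1],-1]); o=T[:3,3]; return (o+dd*(h-o[2])/dd[2])*1000
w=np.load('w0.npz')
q=np.array([520.3,-113.6,-1.6719]);c,s=np.cos(q[2]),np.sin(q[2])
toL=lambda p:np.array([(p[:2]-q[:2])@np.array([c,s]),(p[:2]-q[:2])@np.array([-s,c])])
V=cv2.cvtColor(w['im'],cv2.COLOR_BGR2HSV)[...,2].astype(float)
def edges(v,a,b,th=118):
    r=V[v,a:b]>th; i=np.where(np.diff(r.astype(int)))[0]; return [a+k+(th-V[v,a+k])/(V[v,a+k+1]-V[v,a+k]) for k in i]
for v in (150,180,210,240,270):
    l=edges(v,148,178)[:2]; rr=[e for e in edges(v,313,365)]
    # drop plate edge (falling first)
    if V[v,313]>118: rr=rr[1:]
    if V[v,313]<=118: pass
    print(v,[toL(ray(w,u,v,.054)).round(1).tolist() for u in l],[toL(ray(w,u,v,.054)).round(1).tolist() for u in rr[:2]])
E
```

```text
{'t': 2.6167, 'q': array([3.54675940e-01, 1.87513496e-01, 1.73097360e+00, 6.05759898e-04,
       1.22197117e+00, 8.67303433e-01]), 'dq': array([ 3.03964109e-04,  5.96869141e-04,  2.69519198e-05,  1.53997940e-03,
       -3.57694950e-03,  5.96847090e-04]), 'joint_torque': array([-1.66513592e+00, -5.17220843e+01, -4.36706758e+01, -8.89378488e-01,
       -1.28539335e+00, -4.10929963e-02]), 'tool_pos': array([0.51527507, 0.24564227, 0.07380059]), 'orientation': array([-2.71189054e+00, -1.58523313e+00, -1.90984541e-03]), 'force': array([-4.09021658,  1.30635326,  6.1687098 ]), 'wrist_torque': array([ 0.29763015,  0.7309809 , -0.12748646]), 'gripper_force': 25.001004338264465, 'opening': 0.01208261640563976}
150 [[-167.9, -80.6], [-168.7, -72.3]] [[-184.0, 79.1], [-184.9, 87.4]]
180 [[-142.9, -78.4], [-143.7, -70.2]] [[-158.6, 76.4], [-159.4, 84.7]]
210 [[-116.9, -76.2], [-117.8, -68.1]] [[-132.1, 73.6], [-133.0, 82.1]]
240 [[-89.9, -74.1], [-90.8, -65.7]] [[-104.6, 70.8], [-105.5, 79.2]]
270 [[-61.9, -71.5], [-62.7, -63.4]] [[-76.0, 67.9], [-76.8, 76.3]]
```

Emit:
send_rows([
  [[1,0,0,0.02,0],[1,0,0,0.06,0],[1,0,0,0.12,0],[1,0,0,0.19,0],[1,0,0,0.27,0],[1,0,0,0.35,0],[1,0,0,0.42,0],[1,0,0,0.47,0],[1,0,0,0.5,0],[1,0,0,0.5,0]],
], force=25)

```text
t: 3.45
tool_pos: [0.516, 0.2453, 0.1747]
orientation: [2.712, 1.585, 0.005]
force: [-0.0, 1.4, -4.1]
opening: 0.0115
gripper_force: 25.0
```

Emit:
send_rows([
  [[1,0,-0.02,0,0],[1,0.005,-0.06,0,0.02],[1,0.01,-0.12,0,0.05],[1,0.015,-0.19,0,0.08],[1,0.02,-0.26,0,0.11],[1,0.025,-0.33,0,0.14],[1,0.03,-0.4,0,0.17],[1,0.035,-0.47,0,0.2],[1,0.04,-0.54,0,0.23],[1,0.045,-0.61,0,0.26],[1,0.05,-0.68,0,0.29],[1,0.06,-0.75,0,0.32],[1,0.07,-0.82,0,0.35],[1,0.08,-0.88,0,0.37],[1,0.085,-0.93,0,0.38],[1,0.092,-0.97,0,0.385],[1,0.092,-1,0,0.385],[1,0.092,-1,0,0.385]],
])

```text
t: 4.95
tool_pos: [0.533, 0.0439, 0.1719]
orientation: [-2.341, -2.094, 0.002]
force: [-0.5, -0.2, -4.0]
opening: 0.012
gripper_force: 25.0
```

Emit:
send_rows([
  [[1,0,-0.02,0,0],[1,0,-0.06,0,0],[1,0,-0.12,0,0],[1,0,-0.18,0,0],[1,0,-0.22,0,0],[1,0,-0.24,0,0],[1,0,-0.24,0,0],[1,0,-0.24,0,0]],
])

```text
t: 5.62
tool_pos: [0.5334, -0.0033, 0.1727]
orientation: [-2.341, -2.095, -0.0]
force: [-0.2, -0.5, -5.3]
opening: 0.0117
gripper_force: 25.0
```

```bash
python3 - <<'E'
from h import *
print(telemetry.read_state())
for n in ('side','wrist','scene'):
    im,d,K,T=cam(n); np.savez(n+'2.npz',im=im,d=d,K=K,T=T); cv2.imwrite(f'pics/{n}2.png',im)
a=cv2.imread('pics/side2.png')[60:260,260:480]; b=cv2.imread('pics/wrist2.png')[60:360,100:500]
a=cv2.resize(a,(400,364),interpolation=cv2.INTER_CUBIC);b=cv2.resize(b,(400,300))
o=np.zeros((364,800,3),np.uint8);o[:,:400]=a;o[:300,400:]=b;cv2.imwrite('pics/m2.png',o)
E
```

```text
{'t': 5.6167, 'q': array([-1.02445533e-01, -1.12128340e-02,  1.75150185e+00,  2.80209554e-04,
        1.40131581e+00,  8.37466881e-03]), 'dq': array([ 1.33947517e-02, -4.87537563e-04,  1.71176456e-05,  2.24897654e-03,
        1.08600274e-03,  3.61627442e-03]), 'joint_torque': array([-5.85207939e-01, -4.96240783e+01, -5.02500021e+01,  7.55572037e-04,
        1.67500952e-03, -7.55435787e-02]), 'tool_pos': array([ 0.53339879, -0.00326636,  0.17265371]), 'orientation': array([-2.34096369e+00, -2.09481949e+00, -3.07963761e-04]), 'force': array([-0.19162574, -0.51488816, -5.26388141]), 'wrist_torque': array([-0.02806154,  0.03762321,  0.03387798]), 'gripper_force': 24.998432099819183, 'opening': 0.011655766705455043}
```

View pics/m2.png

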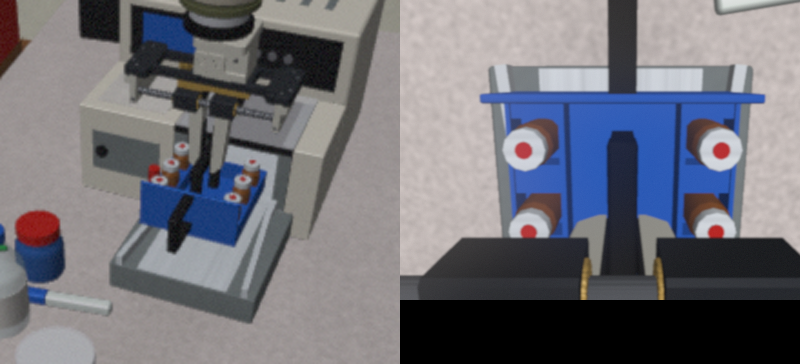

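Emit:
send_rows([
  [[1,0,0,-0.03,0],[1,0,0,-0.08,0],[1,0,0,-0.13,0],[1,0,0,-0.18,0],[1,0,0,-0.22,0],[1,0,0,-0.25,0],[1,0,0,-0.27,0],[1,0,0,-0.28,0],[1,0,0,-0.285,0],[1,0,0,-0.285,0],[1,0,0,-0.285,0]],
])

```text
t: 6.68
tool_pos: [0.5338, -0.003, 0.1162]
orientation: [2.34, 2.096, 0.001]
force: [0.5, 0.1, -4.1]
opening: 0.0118
gripper_force: 25.0
```

Emit:
send_rows([
  [[1,0,0,-0.003,0],[1,0,0,-0.006,0],[1,0,0,-0.009,0],[1,0,0,-0.012,0],[1,0,0,-0.012,0],[1,0,0,-0.012,0]],
])

```text
t: 7.18
tool_pos: [0.5336, -0.003, 0.1138]
orientation: [2.34, 2.096, 0.0]
force: [-2.4, -0.9, 2.7]
opening: 0.0114
gripper_force: 25.0
```

Emit:
send_rows([
  [[0.7,0,0,0,0],[0.6,0,0,0,0],[0.5,0,0,0,0],[0.5,0,0,0,0],[0.5,0,0,0.05,0],[0.5,0,0,0.12,0],[0.5,0,0,0.22,0],[0.5,0,0,0.35,0],[0.5,0,0,0.35,0],[0.5,0.02,0.15,0.35,0],[0.5,0.04,0.32,0.35,0],[0.5,0.06,0.48,0.35,0],[0.5,0.062,0.56,0.35,0],[0.5,0.062,0.56,0.35,0],[0.5,0.062,0.56,0.35,0]],
])

```text
t: 8.43
tool_pos: [0.5458, 0.1097, 0.1836]
orientation: [2.338, 2.098, 0.0]
force: [0.3, -0.9, 1.0]
opening: 0.0234
gripper_force: 0.0
```

```bash
python3 - <<'E'
from h import *
print(telemetry.read_state()['tool_pos'])
o=np.zeros((480,800,3),np.uint8)
for n in ('side','wrist','scene'):
    im,d,K,T=cam(n); np.savez(n+'3.npz',im=im,d=d,K=K,T=T); cv2.imwrite(f'pics/{n}3.png',im)
a=cv2.imread('pics/side3.png')[80:260,280:460]; b=cv2.imread('pics/wrist3.png')[100:480,120:520]
o[:400,:400]=cv2.resize(a,(400,400),interpolation=cv2.INTER_CUBIC);o[:380,400:]=b;cv2.imwrite('pics/m3.png',o)
E
```

```text
[0.54583682 0.10969264 0.18359848]
```

View pics/m3.png

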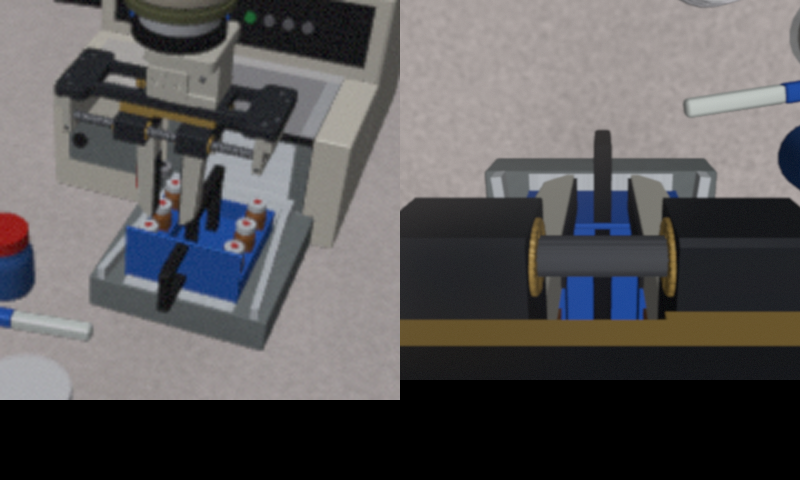

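The rack sits level between the guides with all six vials in. The wrist view puts the handle's far end at full-image pixel (322,230). I'll turn that into a position.

```bash
python3 - <<'E'
from h import *
def ray(w,u,v,h):
    K,T=w['K'],w['T']; dd=T[:3,:3]@np.array([(u-K[0,2])/K[0,0],-(v-K[1,2])/K[1,1],-1]); o=T[:3,3]; return (o+dd*(h-o[2])/dd[2])*1000
w=np.load('wrist3.npz')
for u,v in((322,230),(322,270),(323,310)): print(ray(w,u,v,.098).round(1))
w=np.load('side3.npz')
# handle end top corner in side crop (180,247)
print(ray(w,280+175*.45,80+247*.45,.098).round(1))
b=cloud(w['d'],w['K'],w['T']);V=cv2.cvtColor(w['im'],cv2.COLOR_BGR2HSV)
m=(w['d']>0)&(V[...,2]<60)&(b[...,1]>.03)&(b[...,1]<.16)&(b[...,2]<.102)&(b[...,2]>.05)&(abs(b[...,0]-.545)<.03)
p=b[m];print(len(p),p.min(0).round(3),p.max(0).round(3),np.median(p,0).round(3))
t=p[p[:,2]>.092];print(np.c_[t][::6].round(3))
E
```

```text
[548.5 122.8  98. ]
[545.6  96.4  98. ]
[543.2  68.4  98. ]
[546.2  66.8  98. ]
255 [0.532 0.031 0.052] [0.551 0.117 0.101] [0.542 0.095 0.09 ]
[[0.542 0.034 0.097]
 [0.534 0.039 0.099]
 [0.534 0.038 0.096]
 [0.542 0.065 0.1  ]
 [0.539 0.065 0.098]
 [0.541 0.07  0.099]
 [0.542 0.075 0.1  ]
 [0.543 0.076 0.098]
 [0.544 0.081 0.099]
 [0.546 0.086 0.1  ]
 [0.546 0.092 0.101]
 [0.55  0.093 0.099]
 [0.538 0.09  0.099]
 [0.538 0.088 0.095]
 [0.539 0.096 0.098]
 [0.54  0.1   0.098]
 [0.541 0.105 0.099]
 [0.542 0.108 0.098]
 [0.544 0.112 0.098]
 [0.543 0.114 0.097]
 [0.541 0.112 0.094]]
```

Emit:
send_rows([
  [[0.5,0,0,-0.08,0],[0.5,0,0,-0.2,0],[0.5,0,0,-0.32,0],[0.5,0,0,-0.42,0],[0.5,0,0,-0.5,0],[0.5,0,0,-0.53,0],[0.5,0,0,-0.53,0],[0.5,0,0,-0.53,0]],
], force=15)

```text
t: 9.25
tool_pos: [0.5461, 0.1084, 0.0778]
orientation: [2.341, 2.095, 0.0]
force: [-0.7, 1.0, 0.3]
opening: 0.0232
gripper_force: 0.0
```

Emit:
send_rows([
  [[0.6,0,0,0,0],[0.65,0,0,0,0],[0.7,0,0,0,0],[0.75,0,0,0,0],[0.8,0,0,0,0],[0.8,0,0,0,0],[0.8,0,0,0,0]],
], force=15)

```text
t: 9.83
tool_pos: [0.5463, 0.1092, 0.078]
orientation: [2.34, 2.096, 0.001]
force: [-1.5, -0.0, 6.3]
opening: 0.0119
gripper_force: 15.0
```

Emit:
send_rows([
  [[0.8,-0.002,-0.02,0,0],[0.8,-0.006,-0.05,0,0],[0.8,-0.01,-0.09,0,0],[0.8,-0.014,-0.13,0,0],[0.8,-0.019,-0.17,0,0],[0.8,-0.023,-0.21,0,0],[0.8,-0.028,-0.25,0,0],[0.8,-0.031,-0.28,0,0],[0.8,-0.033,-0.3,0,0],[0.8,-0.033,-0.3,0,0]],
])

```text
t: 10.67
tool_pos: [0.5398, 0.0487, 0.078]
orientation: [2.34, 2.095, 0.002]
force: [-0.5, 0.0, 6.4]
opening: 0.0125
gripper_force: 15.0
```

Emit:
send_rows([
  [[0.8,-0.003,-0.03,0,0],[0.8,-0.008,-0.07,0,0],[0.8,-0.013,-0.12,0,0],[0.8,-0.019,-0.17,0,0],[0.8,-0.024,-0.22,0,0],[0.8,-0.03,-0.27,0,0],[0.8,-0.036,-0.32,0,0],[0.8,-0.04,-0.36,0,0],[0.8,-0.044,-0.39,0,0],[0.8,-0.044,-0.4,0,0],[0.8,-0.044,-0.4,0,0]],
])

```text
t: 11.58
tool_pos: [0.531, -0.0312, 0.078]
orientation: [2.34, 2.095, 0.002]
force: [-0.5, 1.4, 5.7]
opening: 0.0115
gripper_force: 15.0
```

Emit:
send_rows([
  [[0.8,-0.003,-0.03,0,0],[0.8,-0.007,-0.06,0,0],[0.8,-0.01,-0.09,0,0],[0.8,-0.013,-0.12,0,0],[0.8,-0.016,-0.14,0,0],[0.8,-0.017,-0.155,0,0],[0.8,-0.017,-0.155,0,0]],
])

```text
t: 12.17
tool_pos: [0.5276, -0.0621, 0.078]
orientation: [2.34, 2.095, 0.002]
force: [0.1, 1.9, 6.0]
opening: 0.0116
gripper_force: 15.0
```

Emit:
send_rows([
  [[0.8,-0.001,-0.006,0,0],[0.8,-0.001,-0.012,0,0],[0.8,-0.002,-0.018,0,0],[0.8,-0.002,-0.02,0,0],[0.8,-0.002,-0.02,0,0]],
])

```text
t: 12.58
tool_pos: [0.5273, -0.0637, 0.078]
orientation: [-2.338, -2.095, -0.006]
force: [0.2, 13.4, 7.2]
opening: 0.0121
gripper_force: 15.0
```

Emit:
send_rows([
  [[0.8,0,-0.005,0,0],[0.8,-0.001,-0.01,0,0],[0.8,-0.001,-0.01,0,0],[0.8,-0.001,-0.01,0,0]],
], force=25)

```text
t: 12.92
tool_pos: [0.527, -0.064, 0.078]
orientation: [-2.336, -2.095, -0.008]
force: [-0.6, 21.9, 9.8]
opening: 0.012
gripper_force: 25.0
```

```bash
python3 - <<'E'
from h import *
q=np.array([521.3,-113.7,-1.6816]);c,s=np.cos(q[2]),np.sin(q[2])
for n in ('side','wrist','scene'):
    im,d,K,T=cam(n); np.savez(n+'4.npz',im=im,d=d,K=K,T=T); cv2.imwrite(f'pics/{n}4.png',im)
    P=cloud(d,K,T)*1000; H=cv2.cvtColor(im,cv2.COLOR_BGR2HSV)
    L=np.concatenate([(P[...,:2]-q[:2])@np.array([[c,-s],[s,c]]),P[...,2:]],-1)
    m=(d>0)&(H[...,0]>105)&(H[...,0]<128)&(H[...,1]>150)&(H[...,2]>40)&(abs(L[...,0])<30)&(abs(L[...,1])<65)&(L[...,2]>50)&(L[...,2]<96)
    v=L[m]; print(n,len(v), np.percentile(v,[5,50,95],axis=0).round(1) if len(v) else '')
    m=(d>0)&(abs(L[...,0])<12)&(L[...,1]>95)&(L[...,1]<210)&(L[...,2]>20)&(L[...,2]<128)
    v=L[m]; print('  block front',len(v), np.percentile(v[:,0],[5,50,95]).round(1) if len(v) else '')
E
```

```text
side 428 [[ -4.  -56.7  52.6]
 [ -1.  -27.4  73.5]
 [  2.3  56.2  93.6]]
  block front 1323 [-4.9 -1.6  1.6]
wrist 546 [[-1.7 -9.3 59.1]
 [-1.1  8.4 74.4]
 [-0.5 11.6 84.1]]
  block front 6995 [-2.8 -2.1 -1.1]
scene 78 [[-2.1 21.1 50.7]
 [-0.9 40.5 66.3]
 [ 0.2 51.7 88.8]]
  block front 1170 [-3.4 -1.4  0.1]
```

Emit:
send_rows([
  [[0.8,0.001,0.008,0,0],[0.8,0.002,0.016,0,0],[0.7,0.002,0.016,0,0],[0.6,0.002,0.016,0,0],[0.44,0.002,0.016,0,0],[0.44,0.002,0.016,0,0],[0.44,0.002,0.016,0.05,0],[0.44,0.002,0.016,0.18,0],[0.44,0.002,0.016,0.35,0],[0.44,0.002,0.016,0.5,0],[0.44,0.002,0.016,0.5,0],[0.44,0.002,0.016,0.5,0]],
])

```text
t: 14.07
tool_pos: [0.5286, -0.0654, 0.1806]
orientation: [2.337, 2.093, 0.005]
force: [-0.0, 0.4, 0.1]
opening: 0.0262
gripper_force: 0.0
```

```bash
python3 - <<'E'
from h import *
q=np.array([521.3,-113.7,-1.6816]);c,s=np.cos(q[2]),np.sin(q[2])
for n in ('side','wrist','scene'):
    im,d,K,T=cam(n); np.savez(n+'5.npz',im=im,d=d,K=K,T=T); cv2.imwrite(f'pics/{n}5.png',im)
    P=cloud(d,K,T)*1000; H=cv2.cvtColor(im,cv2.COLOR_BGR2HSV)
    L=np.concatenate([(P[...,:2]-q[:2])@np.array([[c,-s],[s,c]]),P[...,2:]],-1)
    m=(d>0)&(H[...,0]>105)&(H[...,0]<128)&(H[...,1]>150)&(H[...,2]>40)&(abs(L[...,0])<30)&(abs(L[...,1])<65)&(L[...,2]>50)&(L[...,2]<96)
    v=L[m]; print(n,len(v), np.percentile(v,[5,50,95],axis=0).round(1).tolist() if len(v) else '')
    m=(d>0)&((H[...,0]<8)|(H[...,0]>172))&(H[...,1]>150)&(L[...,2]>68)&(L[...,2]<112)&(abs(L[...,0]+40)<70)&(L[...,1]>60)&(L[...,1]<130)
    v=L[m]; print('  knob',len(v), np.percentile(v,[2,50,98],axis=0).round(1).tolist() if len(v) else '')
    if len(v):
        t=v[v[:,2]>102]; print('  top',len(t),t.mean(0) if len(t) else'')
im=cv2.imread('pics/side5.png')[90:230,290:450]; w=cv2.imread('pics/wrist5.png')[100:480,120:560]
o=np.zeros((400,800,3),np.uint8); o[:350,:400]=cv2.resize(im,(400,350),interpolation=cv2.INTER_CUBIC); o[:345,400:]=cv2.resize(w,(400,345)); cv2.imwrite('pics/m5.png',o)
E
```

```text
side 659 [[-3.8, -55.2, 52.6], [-0.9, -10.1, 74.3], [2.7, 54.6, 93.9]]
  knob 76 [[-73.6, 75.7, 75.4], [-68.9, 81.4, 94.5], [-59.9, 88.7, 107.7]]
  top 23 [-66.67995184  82.10114341 105.99873929]
wrist 1020 [[-1.6, -16.6, 52.6], [-1.2, 8.6, 75.7], [-0.6, 20.8, 94.1]]
  knob 788 [[-70.7, 75.8, 79.2], [-65.4, 80.5, 104.7], [-57.5, 89.5, 106.9]]
  top 490 [-63.7878966   82.77309852 105.40761683]
scene 249 [[-2.5, -46.8, 54.1], [-0.8, 17.8, 74.5], [0.8, 49.0, 94.0]]
  knob 41 [[-69.9, 83.5, 77.0], [-67.0, 88.9, 94.1], [-61.6, 91.6, 105.7]]
  top 11 [-65.8191227   87.13063189 104.29365914]
```

View pics/m5.png

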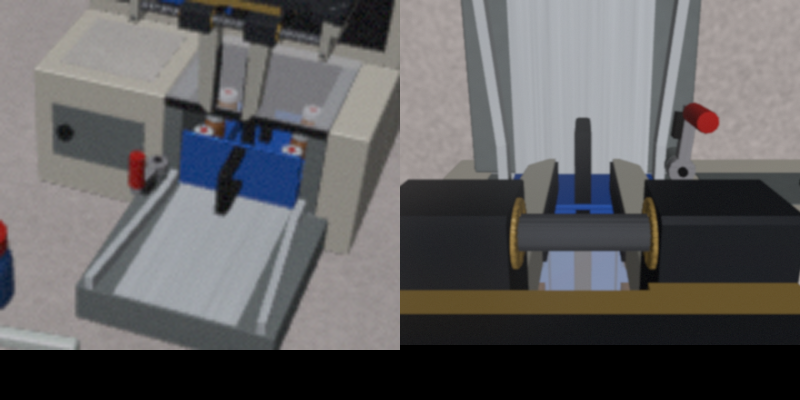

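The rack is fully home and flush. In the m5 wrist view the latch pivot is at (683,172) and the knob at (702,117), so the arm stands nearly parallel to the sliding direction. I'll push the knob round with closed fingers.

Emit:
send_rows([
  [[0.7,0.1,0,0,0],[1,0.25,0,0,0],[1,0.42,0,0,0],[1,0.55,0,0,0],[1,0.585,0,0,0],[1,0.585,0,0,0],[1,0.585,0,-0.1,0],[1,0.585,0,-0.25,0],[1,0.585,0,-0.37,0],[1,0.585,0,-0.428,0],[1,0.585,0,-0.428,0],[1,0.585,0,-0.428,0]],
])

```text
t: 15.22
tool_pos: [0.6427, -0.0647, 0.0913]
orientation: [-2.339, -2.095, 0.002]
force: [0.0, -0.1, 0.8]
opening: 0.0007
gripper_force: 0.0
```

Emit:
send_rows([
  [[1,-0.03,0,0.015,0],[1,-0.06,0.003,0.015,0],[1,-0.1,0.005,0.015,0],[1,-0.14,0.008,0.015,0],[1,-0.17,0.008,0.015,0],[1,-0.2,-0.005,0.015,0],[1,-0.23,-0.018,0.015,0],[1,-0.262,-0.03,0.015,0],[1,-0.29,-0.04,0.015,0],[1,-0.325,-0.05,0.015,0],[1,-0.356,-0.06,0.015,0],[1,-0.37,-0.08,0.015,0],[1,-0.38,-0.095,0.015,0],[1,-0.39,-0.11,0.015,0],[1,-0.39,-0.11,0.015,0]],
])

```text
t: 16.47
tool_pos: [0.5654, -0.0862, 0.0942]
orientation: [-2.339, -2.095, -0.002]
force: [1.5, 4.0, -0.3]
opening: 0.0001
gripper_force: 1.9
```

Emit:
send_rows([
  [[1,0,-0.008,0,0],[1,0,-0.016,0,0],[1,0,-0.02,0,0],[1,0,-0.02,0,0]],
])

```text
t: 16.8
tool_pos: [0.5654, -0.0868, 0.0942]
orientation: [-2.335, -2.093, -0.005]
force: [0.0, 18.4, 2.9]
opening: 0.0005
gripper_force: 9.3
```

```bash
cat > k.py <<'E'
from h import *
q=np.array([521.3,-113.7,-1.6816]);c,s=np.cos(q[2]),np.sin(q[2])
t=telemetry.read_state()['tool_pos']*1000; print('tcp L',(t[:2]-q[:2])@np.array([[c,-s],[s,c]]))
for n in ('side','wrist','scene'):
    im,d,K,T=cam(n); cv2.imwrite(f'pics/{n}6.png',im)
    P=cloud(d,K,T)*1000; H=cv2.cvtColor(im,cv2.COLOR_BGR2HSV)
    L=np.concatenate([(P[...,:2]-q[:2])@np.array([[c,-s],[s,c]]),P[...,2:]],-1)
    m=(d>0)&((H[...,0]<8)|(H[...,0]>172))&(H[...,1]>150)&(L[...,2]>68)&(L[...,2]<112)&(abs(L[...,0]+40)<50)&(L[...,1]>15)&(L[...,1]<130)
    v=L[m]; print(n,'knob',len(v), np.percentile(v,[2,50,98],axis=0).round(1).tolist() if len(v) else '')
E
python3 k.py
```

```text
tcp L [-31.58913422  40.84599921]
side knob 18 [[-25.4, 24.2, 75.3], [-20.2, 25.8, 92.1], [-14.2, 28.6, 106.3]]
wrist knob 0 
scene knob 0
```

Emit:
send_rows([
  [[1,0,0.05,0,0],[1,0,0.1,0,0],[1,0,0.1,0.1,0],[1,0,0.1,0.3,0],[1,0,0.1,0.5,0],[1,0,0.25,0.6,0],[1,0,0.45,0.6,0],[1,0,0.65,0.6,0],[1,0,0.85,0.6,0],[1,0,0.85,0.6,0],[1,0,0.85,0.6,0]],
])

```text
t: 17.87
tool_pos: [0.5652, 0.0813, 0.2143]
orientation: [-2.336, -2.1, 0.002]
force: [-0.5, -1.0, 0.3]
opening: 0.0003
gripper_force: 0.0
```

```bash
python3 k.py; python3 -c "
import cv2,numpy as np
o=np.zeros((500,800,3),np.uint8)
o[:500,:500]=cv2.resize(cv2.imread('pics/side6.png')[100:220,310:430],(500,500),interpolation=cv2.INTER_CUBIC)
o[:300,500:]=cv2.resize(cv2.imread('pics/scene6.png')[180:300,120:240],(300,300),interpolation=cv2.INTER_CUBIC)
o[300:,500:766]=cv2.resize(cv2.imread('pics/wrist6.png'),(266,200))
cv2.imwrite('pics/m6.png',o)"
```

```text
tcp L [-198.6937984    22.03954079]
side knob 69 [[-25.5, 24.5, 75.0], [-21.2, 29.7, 93.9], [-13.1, 36.2, 107.4]]
wrist knob 0 
scene knob 55 [[-23.3, 27.9, 74.2], [-19.1, 34.9, 97.4], [-12.5, 39.7, 105.1]]
```

View pics/m6.png

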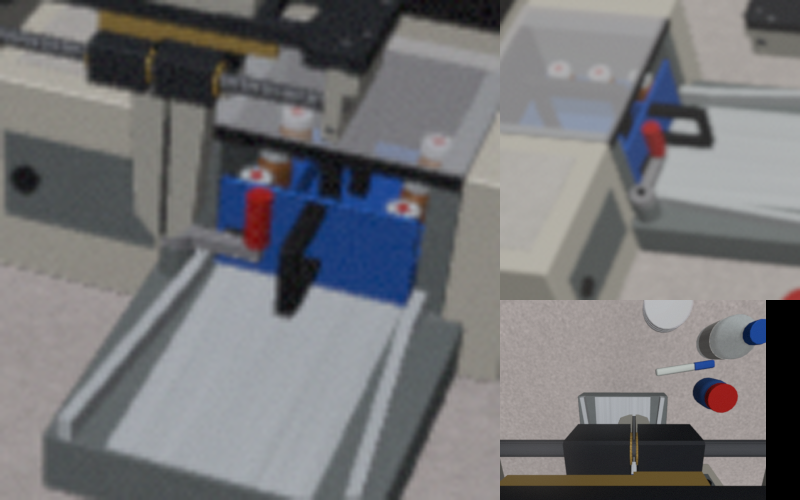

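The latch is straight across the rack's front, with the knob at about x = -15 mm, and it stopped solidly under an 18 N push. The rack is flush, all the vials are in, and the gripper is clear.

```bash
python3 -c "
from plant import order; print(order.close_job())"
```

```text
the job is handed in; nothing more can be done
None
```

The rack is fully home in the analyser with all six vials in and the latch swung across against its stop. The job was handed in at about 18 s on the robot's clock; the hand-in did not return a verdict.

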